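# Run a guarded vial press through one capping stroke

## Task

Run one capping stroke on the vial press: slide its clear guard fully shut by the orange fin, then press the red lever all the way down to its stop and ease it back up under control, never letting it fly back. Once the lever is fully up, slide the guard fully open again. Never move the lever unless the guard is shut, leave the vial standing on its seat, and do not disturb the canister, jar and carton.

Things in the scene. Friction and masses are not known exactly. Their poses are not given: they have to be found in the camera images.
- press: White vial press with a blue stripe, fixed. Origin on the table under its middle; x from its front (robot side) to its back, y to its left. In mm: base x -95..120, y -145..145, z 0..30; overhanging head x -88..110, y -145..145, z 165..250; between them, from x -40 back, a solid housing y -140..-5 and a cheek y 125..145, with the open-fronted vial chamber between those.
- head_edge (a point): Middle of the lower front edge of the press's head, 165 mm above the table, 88 mm before the press's origin; axes as the press's. The head, whose front 53 mm is a clear solid visor, overhangs the guard and the rear part of its fin, so a gripper hanging straight down does not fit there: lean the tool about 40 degrees, fingers pointing down and towards the press's +x.
- guard (a joint): Opening of the clear sliding guard, m: 0 = fully shut over the chamber, 0.11 = fully open, at its stop. It opens towards the press's -y, with about 3 N of friction, and stays where it is left. The panel is 126 mm wide, 6 mm thick, z 36..160 mm, its front face at x = -58 mm of the press frame.
- guard_fin (a point): Grip point in the orange pull fin on the guard's front, moving with it; axes as the press's. The fin is an upright plate 12 mm thick (y) and 50 mm high (this point is at mid-height, 95 mm above the table); it runs from the panel's front face, 38 mm behind this point, to 16 mm in front of it. Pinch it across y or push its side.
- lever (a joint): Angle of the sprung lever, rad: 0 = at rest, fully up (the arm points to the robot, 34 degrees above level); 0.85 = down at its stop (14 degrees below level). A spring drives it back to 0: at the pad it takes about 4 N to start and 10 N at the stop.
- lever_pad (a point): Middle of the top face of the lever's red paddle, moving with it, 140 mm along the arm from the pivot; axes the press's at rest, then turning with the lever. The paddle is 100 mm long (85 to 185 mm from the pivot), 32 mm wide (y), 16 mm thick. It sinks about 107 mm from rest to stop; pushing straight down where this point starts stays on the paddle.
- lever_pivot (a point): Centre of the lever's hinge, 200 mm to the left (+y) of the press's origin and 210 mm above the table; the hinge axis is the press's y. The arm swings in the upright plane through this point, 40 mm clear of the press's left side.
- vial: Amber glass vial with aluminium cap, 28 mm in diameter, 50 mm tall, loose, standing upright on its seat (40 mm above the table) in the chamber; origin at the centre of its underside, z up.
- canister: Green and white wipes canister, loose bystander, 72 mm in diameter, 125 mm tall; origin at the centre of its underside.
- jar: Amber jar with a white cap, loose bystander, 64 mm in diameter, 85 mm tall; origin at the centre of its underside.
- carton: Flat yellow carton, loose bystander lying before the press, 60 (x) x 90 (y) x 28 mm high; origin at the centre of its underside.

How it is judged (in metres and radians):
On the way, in this order (a step that is already met when the one before it is completed fails the run):
1. the guard is fully shut (open by less than 5 mm) with the lever still up (value of joint guard below 0.005 m and value of joint lever below 0.06 rad), for 0.2 s.
2. the lever is down at its stop (above 0.80 rad) with the guard shut (value of joint lever above 0.8 rad and value of joint guard below 0.005 m), for 0.1 s.
3. the lever is back up (below 0.06 rad) with the guard still shut (all of step 1), for 0.1 s.
At the end, for the whole second after the job is handed in: The guard is fully open (at least 104 of its 110 mm) and at rest, the lever fully up (below 0.06 rad), the vial upright on its seat within 8 mm of where it stood and at rest, the canister, jar and carton within 20 mm of where they stood (value of joint guard above 0.104 m and velocity of joint guard below 0.01 m/s and value of joint lever below 0.06 rad and angle between vial's own z axis and vertical below 0.1 rad and distance of vial from where it was at the start of the episode below 0.008 m and linear speed of vial below 0.02 m/s and distance of each of canister, jar, carton from where it was at the start of the episode below 0.02 m); the robot touches nothing.
It fails at once if the lever is moved (above 0.12 rad) while the guard is not shut (open by more than 8 mm) (value of joint lever above 0.12 rad and value of joint guard above 0.008 m).
It fails at once if the lever flies back (faster than 4 rad/s upwards) (velocity of joint lever below -4 rad/s).
It fails at once if the vial is tipped (more than 0.5 rad) (angle between vial's own z axis and vertical above 0.5 rad).
It fails at once if the canister, jar or carton is pushed more than 20 mm or tipped (distance of any of canister, jar, carton from where it was at the start of the episode above 0.02 m or angle between any of canister, jar, carton's own z axis and vertical above 0.4 rad).
It also fails if it takes over 61 s, if anything falls off the work surface, if the arm or the gripper's body presses on something with over 40 N, if the wrist force passes 120 N, or if a joint passes its speed limit or range.

## Robot

A 6-joint arm with a two-finger parallel gripper is mounted at the origin on the work surface. World frame = base frame: x ahead of the robot, y to its left, z up, the work surface at z = 0. Lengths are in m, angles in degrees, forces in N, time in s.
With the tool pointing down it reaches from about 0.325 to 0.85 m from the base axis. Payload 15.5 kg.
Tool frame: the origin (TCP) lies midway between the tips of the shut fingers; the grasp point (between the pads) lies 19 mm behind it; z points along the fingers, y is the line along which they close (so a half turn about z gives the same grasp; the last joint's range is limited). The gripper opens to 91 mm and grips with 3 to 60 N. Pads are 32 mm wide; open, the fingers measure 118 mm over their backs; the gripper's body (76 mm by 178 mm) begins 60 mm behind the grasp point.
Start: joints at [-72.622, 28.281, 77.091, -0, 74.628, -5.472], TCP at [0.243, -0.576, 0.18] pointing down, gripper open.
Joint ranges: [-166.48, 166.48], [-47.26, 123.95], [12.59, 153.08], [-70.14, 250.14], [6.76, 159.57], [-176.63, 176.63]. Speed limits (degrees/s): [108.29, 108.29, 147.25, 172.46, 172.46, 172.46].

## Interface

Orientations are given as a 3x3 rotation matrix whose columns are the frame's x, y, z axes.
In Python, from bench import ctrl gives the robot as it stands. The module is installed in compiled form; this text tells all that it offers. Calls block until the motion is done:
- ctrl.goto(position, orientation): joint-space move of the TCP to a pose.
- ctrl.move_l(position, vel=0.15, ori=None, contact_N=None): straight line of the TCP; ori=None keeps the orientation; vel is the mean speed in m/s. With contact_N (N) it stops when the force on the tool has changed by that much, and returns True; else False.
- ctrl.movej(angles): joint-space move.
- ctrl.command_gripper(opening): opening from 0.0 (shut) to 1.0 (fully open); the grip force is fixed at half the most; returns when the fingers have stopped.
- ctrl.sleep(seconds).
- ctrl.ik(position, orientation): joint angles nearest the present ones, or None.
- ctrl.read_camera(name): name is "side" or "top" or "wrist"; returns the picture (480x640x3 uint8, blue, green, red); there is no depth.
- ctrl.camera_params(name): a dict with "fx", "fy", "cx", "cy" (pixels), "pose" (4x4, takes a point from camera to world coordinates); the wrist camera has in their place "T_tool_cam" (4x4, takes a point from camera to tool coordinates, whose origin is the TCP and whose axes are the flange's). Camera axes: x right, y up, looking along -z (the intrinsics and any distortion apply to the point x, -y, -z); pixel columns grow to the right and rows downward; lengths in m; the calibration is good to about 2 mm. A picture is of the moment at which its call begins: read the wrist's pose just before it. camera_params takes no time and is no camera call.
A pose or a line that the arm cannot do raises ctrl.MotionError and nothing moves.
- ctrl.sign_off(): hands the job in; it is judged then, once.
Readings, each from a call of its own:
- ctrl.current_t(): time.
- ctrl.current_q(): joint angles.
- ctrl.current_dq(): joint speeds.
- ctrl.current_effort(): joint torques, N m.
- ctrl.current_tool_pos(): TCP position.
- ctrl.current_eef_rot(): TCP orientation.
- ctrl.current_contact_force(): force on the tool from outside, world axes, zero at the start.
- ctrl.current_wrist_torque(): the same for the moment, N m.
- ctrl.current_grip_width(): opening from 0.0 (shut) to 1.0 (fully open).
- ctrl.current_grasp_force(): force on a finger pad.
Only numpy, scipy, OpenCV 4.12 (cv2) and the standard library are available. Lean on these libraries where they do the work, as an engineer would, in place of code of your own. Each camera call takes 0.05 s, during which the arm holds its last target. There are 200 camera calls.

## Working session

There is one attempt and no reset: what is moved stays moved. The work goes in short steps, each a Python script; the robot and the scene stay as the last script left them, time stands still between calls to the robot, and variables do not carry over. Pictures are saved under pics/ and viewed, at most 10 in all, crops included, and the job is handed in when it is done.

```bash
mkdir -p pics
python3 - <<'E'
from bench import ctrl
import cv2,numpy as np
np.set_printoptions(precision=4,suppress=True)
for n in("side","top"):
    cv2.imwrite(f"pics/{n}0.png",ctrl.read_camera(n)); print(ctrl.camera_params(n))
E
```

```text
{'fx': 524.887978977188, 'fy': 524.887978977188, 'cx': 326.0376158087668, 'cy': 244.0128800183835, 'pose': array([[-0.7649,  0.3285, -0.5541,  0.0054],
       [-0.6439, -0.367 ,  0.6713,  0.7503],
       [ 0.0172,  0.8703,  0.4923,  0.7458],
       [ 0.    ,  0.    ,  0.    ,  1.    ]])}
{'fx': 532.1346577331291, 'fy': 532.1346577331291, 'cx': 326.3552719068448, 'cy': 230.51497425419532, 'pose': array([[ 0.0287,  0.9889, -0.1456,  0.45  ],
       [-0.9995,  0.0307,  0.0117,  0.0098],
       [ 0.0161,  0.1452,  0.9893,  1.2814],
       [ 0.    ,  0.    ,  0.    ,  1.    ]])}
```

View pics/side0.png

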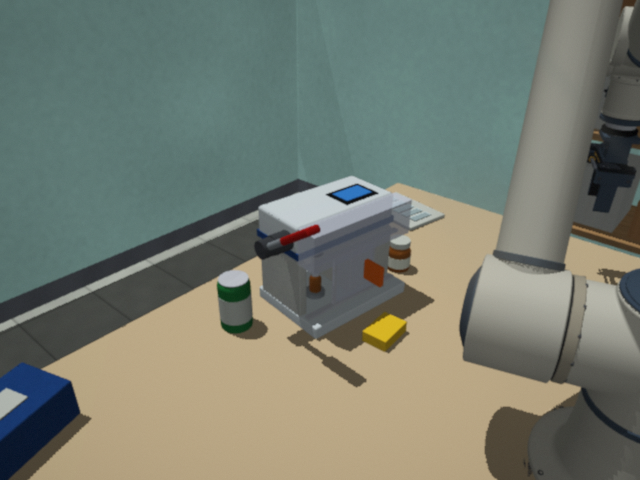

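View pics/top0.png

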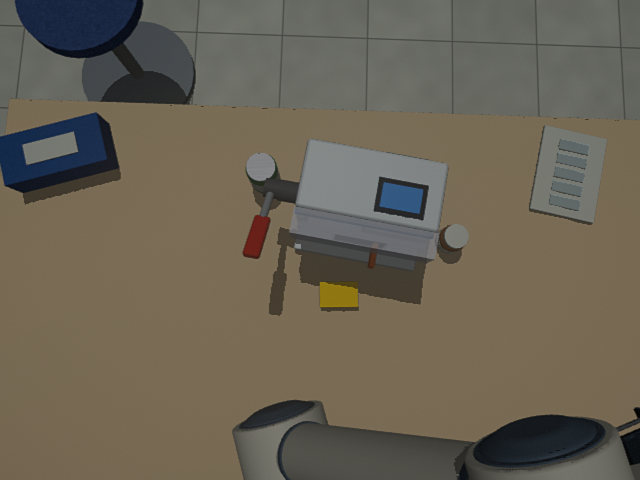

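The side view shows the press with the guard open: fin at about (373,272), red lever at (300,235), carton at (385,332). In the top view the head's white top has corners near (309,140), (447,163), (438,231) and (299,207). The lever pad is near (257,237), the fin at (373,257), and the carton at (339,296). I'll zoom in for accuracy.

Run:
```python
import cv2
a=cv2.imread("pics/top0.png")[125:325,235:485]; cv2.imwrite("pics/c1.png",cv2.resize(a,None,fx=3.2,fy=3,interpolation=cv2.INTER_CUBIC))
a=cv2.imread("pics/side0.png")[165:365,210:450]; cv2.imwrite("pics/c2.png",cv2.resize(a,None,fx=3,fy=3,interpolation=cv2.INTER_CUBIC))
```

```text
(no output)
```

View pics/c1.png

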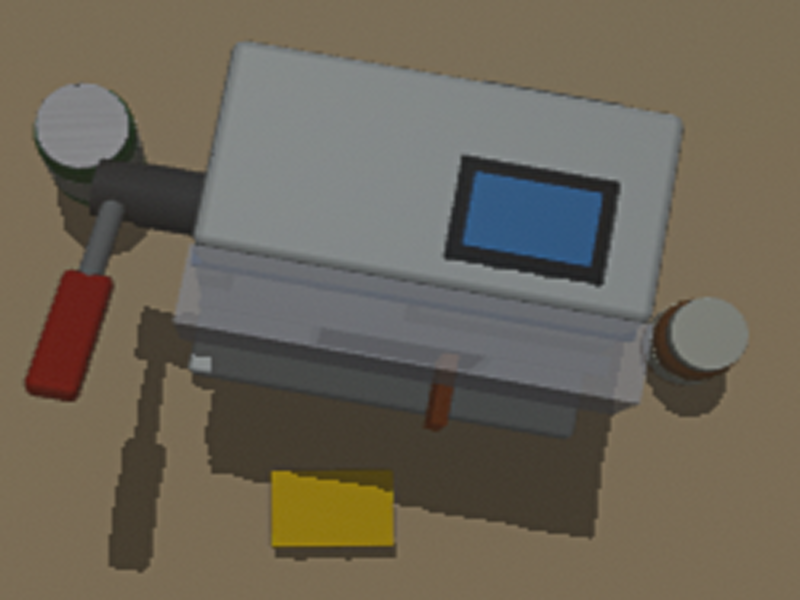

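View pics/c2.png

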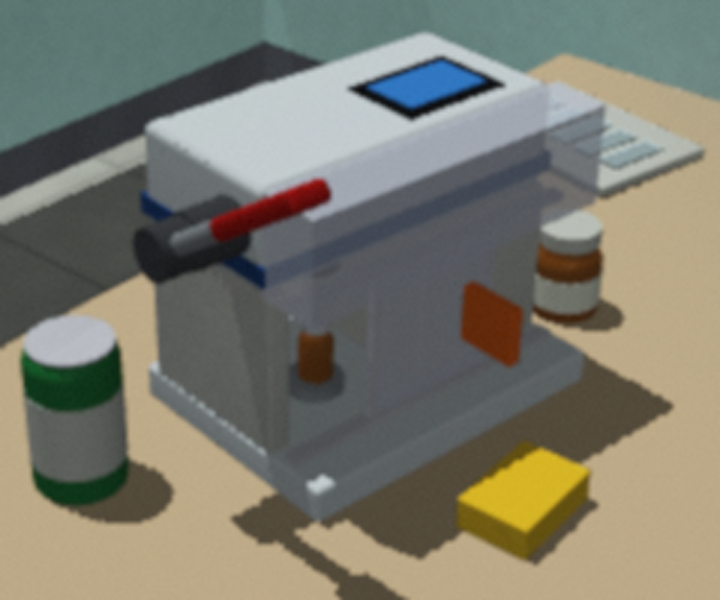

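The zoomed crops give usable corners. In the top crop, the head's back corners are at (232,44) and (682,118), and the white front-left at (195,243). In the side crop, the base's front corners are at (317,517) and (583,375), and the fin's face has corners (463,285), (520,320) and (520,365). The guard is open. I'll fit the press pose from these.

```bash
cat > h.py <<'E'
from bench import ctrl
import numpy as np
from scipy.optimize import least_squares
np.set_printoptions(precision=4,suppress=True)
CP={n:ctrl.camera_params(n) for n in("side","top")}
def proj(n,X):
    c=CP[n];p=np.linalg.inv(c["pose"])@np.append(X,1)
    return np.array([c["cx"]+c["fx"]*p[0]/-p[2],c["cy"]+c["fy"]*p[1]/p[2]])
def ray(n,uv,z):
    c=CP[n];d=c["pose"][:3,:3]@[(uv[0]-c["cx"])/c["fx"],-(uv[1]-c["cy"])/c["fy"],-1];o=c["pose"][:3,3]
    return o+d*(z-o[2])/d[2]
T=lambda x,y:("top",np.array([235+x/3.2,125+y/3])-.3)
S=lambda x,y:("side",np.array([210+x/3,165+y/3])-.3)
E
python3 - <<'E'
from h import *
P=[(T(232,42),(.11,.145,.25)),(T(684,116),(.11,-.145,.25)),(T(195,243),(-.035,.145,.25)),(T(652,320),(-.035,-.145,.25)),
(T(176,324),(-.088,.145,.165)),(T(640,405),(-.088,-.145,.165)),(T(190,370),(-.095,.145,.03)),
(S(317,518),(-.095,.145,0)),(S(584,376),(-.095,-.145,0)),(S(312,495),(-.095,.145,.03)),(S(582,353),(-.095,-.145,.03)),(S(148,366),(.12,.145,.03))]
def W(p,X): c,s=np.cos(p[2]),np.sin(p[2]); return np.array([p[0]+c*X[0]-s*X[1],p[1]+s*X[0]+c*X[1],X[2]])
f=lambda p:np.concatenate([proj(o[0],W(p,X))-o[1] for o,X in P])
r=least_squares(f,[.75,0,-.15],loss="soft_l1"); p=r.x;print(p,np.degrees(p[2]));print(f(p).reshape(-1,2))
F=[(T(428,428),(-.112,.006,.12)),(T(447,431),(-.112,-.006,.12)),(S(463,285),(-.058,.006,.12)),(S(521,320),(-.112,.006,.12)),(S(520,365),(-.112,.006,.07)),(S(463,335),(-.058,.006,.07))]
g=lambda y:np.concatenate([proj(o[0],W(p,np.add(X,(0,y[0],0))))-o[1] for o,X in F])
r=least_squares(g,[-.05],loss="soft_l1");print("fin y",r.x,g(r.x).reshape(-1,2))
L=W(p,(-.116+.0045,.2,.295));print("pad proj",proj("top",L),"img centroid ~",T(70,335)[1],proj("side",L),S(272,205)[1])
a=ray("top",T(333,508)[1],.028);print("carton",a)
E
```

```text
[ 0.6626 -0.0855 -0.1482] -8.489135156341607
[[-0.0356 -2.8125]
 [ 1.0162 -2.2248]
 [-1.8025 -0.0909]
 [ 0.5248  0.1981]
 [ 1.2863  4.8392]
 [-8.4576  2.1101]
 [-0.8007 -0.0595]
 [ 0.0308  1.8609]
 [-0.8339  0.5769]
 [ 1.7978 -1.339 ]
 [ 0.9209 -1.7645]
 [-1.1211 -1.2373]]
fin y [-0.0393] [[ 1.6591 -2.0313]
 [ 1.1245 -2.0604]
 [ 0.021  -1.2398]
 [-2.3004 -3.3741]
 [-3.4658  0.0934]
 [-1.0977  0.2298]]
pad proj [256.2192 235.4205] img centroid ~ [256.575  236.3667] [299.4847 230.2087] [300.3667 233.0333]
carton [ 0.4852 -0.0384  0.028 ]
```

Run:
```python
from h import *
import cv2
P=[(T(232,42),(.11,.145,.25)),(T(684,116),(.11,-.145,.25)),(T(195,243),(-.035,.145,.25)),(T(652,320),(-.035,-.145,.25)),
(T(190,370),(-.095,.145,.03)),
(S(317,518),(-.095,.145,0)),(S(584,376),(-.095,-.145,0)),(S(312,495),(-.095,.145,.03)),(S(582,353),(-.095,-.145,.03)),(S(148,366),(.12,.145,.03))]
def W(p,X): c,s=np.cos(p[2]),np.sin(p[2]); return np.array([p[0]+c*X[0]-s*X[1],p[1]+s*X[0]+c*X[1],X[2]])
f=lambda p:np.concatenate([proj(o[0],W(p,X))-o[1] for o,X in P])
r=least_squares(f,[.75,0,-.15],loss="soft_l1"); p=r.x;print(p,np.degrees(p[2]));print(f(p).reshape(-1,2))
# colour extremes
for n in("top","side"):
    h=cv2.cvtColor(cv2.imread(f"pics/{n}0.png"),cv2.COLOR_BGR2HSV)
    for nm,lo,hi,roi in(("fin",(5,150,60),(14,255,255),(345,400,245,300) if n=="side" else (360,385,235,275)),("red",(0,160,50),(4,255,255),(230,340,200,270))):
        u0,u1,v0,v1=roi;m=cv2.inRange(h,lo,hi)[v0:v1,u0:u1]
        if nm=="fin" and n=="side": m[:, :18]=0
        k=max(cv2.findContours(m,0,2)[0],key=cv2.contourArea)
        print(n,nm,cv2.approxPolyDP(k,2,True)[:,0]+[u0,v0],k[:,0].mean(0)+[u0,v0])
for o in[(-.112,-.0393+.006,.12),(-.112,-.0393-.006,.12),(-.112,-.0393+.006,.07),(-.058,-.0393+.006,.12)]:print(o,proj("top",W(p,o)),proj("side",W(p,o)))
```

```text
[ 0.6614 -0.0852 -0.1513] -8.666319150933791
[[-0.021  -2.4098]
 [ 0.9827 -1.3912]
 [-2.0129  0.2876]
 [ 0.2631  1.0248]
 [-1.0534  0.246 ]
 [ 0.1163  2.1346]
 [-0.4352  0.9427]
 [ 1.8845 -1.0694]
 [ 1.3253 -1.4051]
 [-0.8529 -1.123 ]]
top fin [[372 253]
 [369 265]
 [371 267]
 [374 265]
 [375 256]] [372.1053 261.    ]
top red [[268 217]
 [255 216]
 [243 251]
 [246 255]
 [258 256]] [255.1918 238.    ]
side fin [[365 260]
 [364 277]
 [380 286]
 [383 268]] [373.3784 271.4324]
side red [[318 227]
 [315 225]
 [282 237]
 [281 243]
 [286 244]
 [317 231]] [299.4035 234.5789]
(-0.112, -0.0333, 0.12) [369.7922 265.913 ] [381.3656 268.3142]
(-0.112, -0.0453, 0.12) [375.1932 266.9008] [385.0336 266.5076]
(-0.112, -0.0333, 0.07) [367.6694 267.6525] [379.8593 286.7931]
(-0.058, -0.0333, 0.12) [373.8882 241.8199] [364.3799 258.7396]
```

```bash
cat >> h.py <<'E'
PX,PY,YAW=.6614,-.0852,-.1513
c,s=np.cos(YAW),np.sin(YAW);RP=np.array([[c,-s,0],[s,c,0],[0,0,1]])
def w(*X): return RP@np.array(X)+[PX,PY,0]
def rot(lean,sgn,about="y"):
    a=np.radians(lean);z=np.array([np.sin(a),0,-np.cos(a)])
    y=np.array([0,sgn,0.]) if about=="y" else sgn*np.array([np.cos(a),0,np.sin(a)])
    return RP@np.c_[np.cross(y,z),y,z]
ZT=lambda R:R[:,2]
FIN=lambda y,R,back=0: w(-.096,y,.095)+(.019-back)*ZT(R)   # TCP with grasp point on fin
E
python3 - <<'E'
from h import *
print(ctrl.current_eef_rot())
for sg in(1,-1):
    R=rot(40,sg)
    for y in(-.039,.074):
        for b in(0,.12): print("fin",sg,y,b,ctrl.ik(FIN(y,R,b),R))
    for lean in(0,20):
      for ab in "xy":
        R=rot(lean,sg,ab)
        for z in(.35,.29,.17): print("lev",sg,lean,ab,z,ctrl.ik(w(-.112,.2,z),R))
E
```

```text
[[ 0.9215  0.3883 -0.0003]
 [ 0.3883 -0.9215  0.001 ]
 [ 0.0001 -0.0011 -1.    ]]
fin 1 -0.039 0 [-22.9464  29.2768 128.278  150.7676  18.9418 106.8621]
fin 1 -0.039 0.12 [-27.2521  10.2553 131.5729  91.5535  11.8249 163.97  ]
fin 1 0.074 0 [ -3.6021  29.4711 126.7441 191.584   16.4218  82.7621]
fin 1 0.074 0.12 None
lev 1 0 x 0.35 [ 6.811  19.4312 65.3499 -0.     95.219  15.4799]
lev 1 0 x 0.29 [ 6.811  21.0099 71.8241 -0.     87.166  15.4799]
lev 1 0 x 0.17 [ 6.811  26.3911 82.1896 -0.     71.4193 15.4799]
lev 1 0 y 0.35 [  6.811   19.4312  65.3499  -0.      95.219  -74.5201]
lev 1 0 y 0.29 [  6.811   21.0099  71.8241  -0.      87.166  -74.5201]
lev 1 0 y 0.17 [  6.811   26.3911  82.1896  -0.      71.4193 -74.5201]
lev 1 20 x 0.35 [11.1387  8.7569 83.4807 -7.1309 69.0086 21.2645]
lev 1 20 x 0.29 [11.1387 11.1331 89.7803 -7.6596 60.4047 22.4984]
lev 1 20 x 0.17 [ 11.1387  18.6043 100.2134  -9.8398  42.7022  25.9623]
lev 1 20 y 0.35 [ 11.1387   8.7569  83.4807  -7.1309  69.0086 -68.7355]
lev 1 20 y 0.29 [ 11.1387  11.1331  89.7803  -7.6596  60.4047 -67.5016]
lev 1 20 y 0.17 [ 11.1387
[... 493 characters left out ...]
-0.       71.4193 -164.5201]
lev -1 0 y 0.35 [  6.811   19.4312  65.3499  -0.      95.219  105.4799]
lev -1 0 y 0.29 [  6.811   21.0099  71.8241  -0.      87.166  105.4799]
lev -1 0 y 0.17 [  6.811   26.3911  82.1896  -0.      71.4193 105.4799]
lev -1 20 x 0.35 [  11.1387    8.7569   83.4807   -7.1309   69.0086 -158.7355]
lev -1 20 x 0.29 [  11.1387   11.1331   89.7803   -7.6596   60.4047 -157.5016]
lev -1 20 x 0.17 [  11.1387   18.6043  100.2134   -9.8398   42.7022 -154.0377]
lev -1 20 y 0.35 [ 11.1387   8.7569  83.4807  -7.1309  69.0086 111.2645]
lev -1 20 y 0.29 [ 11.1387  11.1331  89.7803  -7.6596  60.4047 112.4984]
lev -1 20 y 0.17 [ 11.1387  18.6043 100.2134  -9.8398  42.7022 115.9623]
```

Run:
```python
from h import *
for l in(25,30,35,45,50,55,60):
    R=rot(l,-1)
    for y in(-.045,.078):
      for n,d in(("at",(0,0,0)),("-x.08",(-.08,0,0)),("up-x",(-.08,0,.06)),):
        q=ctrl.ik(FIN(y,R)+RP@np.array(d),R)
        print(l,y,n,q)
```

```text
25 -0.045 at [-20.9709  25.001  114.5433  18.1998  16.7562  61.3451]
25 -0.045 -x.08 [-23.9077  21.1024 125.035   33.7249  11.5413  42.9445]
25 -0.045 up-x [-23.9077  12.8831 120.5488  16.3837  23.192   61.0083]
25 0.078 at [ -4.033   25.4848 113.3     -6.9482  16.4011 100.8712]
25 0.078 -x.08 [ -2.9505  21.6354 123.5325 -13.7191  10.2273 108.6948]
25 0.078 up-x [ -2.9505  13.6978 119.1746  -6.3548  22.3608 101.0662]
30 -0.045 at [-21.8768  25.4835 119.1347  47.5297   8.9098  31.3279]
30 -0.045 -x.08 [-25.3229  22.3422 129.7923  97.4361   8.309  -22.038 ]
30 -0.045 up-x [-25.3229  12.8819 125.1722  32.7722  15.3506  43.6439]
30 0.078 at [ -3.6976  25.93   117.7951 -21.355    6.8335 115.5248]
30 0.078 -x.08 None
30 0.078 up-x [ -2.4341  13.7186 123.6652 -13.8288  13.1312 108.8854]
35 -0.045 at [-22.8713  26.8423 123.6961 120.0001   9.3519 -42.0455]
35 -0.045 -x.08 [-26.9359  24.9246 134.7031 141.428   16.7592 -67.7643]
35 -0.045 up-x [-26.9359  13.8201 129.9271  75.8956  10.683   -0.7873]
35 0.078 at None
35 0.078 -x.08 [  -1.85     25.1248  132.7793  197.2322   13.29   -101.2027]
35 
[... 693 characters left out ...]
4489  42.8506 -91.2159]
50 0.078 -x.08 [  0.3431  44.6548 147.8901 187.781   62.4122 -87.8   ]
50 0.078 up-x [  0.3431  26.4093 142.904  190.8804  39.4716 -92.6189]
55 -0.045 at [-27.6393  45.6418 141.138  162.3508  61.4378 -92.5043]
55 -0.045 -x.08 None
55 -0.045 up-x [-35.6665  39.9126 153.0077 156.113   66.6807 -96.3459]
55 0.078 at [ -1.597   44.3116 138.7366 186.8278  58.0258 -89.5578]
55 0.078 -x.08 None
55 0.078 up-x [  1.2111  35.8698 148.5532 189.402   59.3607 -89.1188]
60 -0.045 at [-28.9383  54.7525 144.976  162.1828  78.6725 -96.8498]
60 -0.045 -x.08 None
60 -0.045 up-x None
60 0.078 at [ -1.1324  52.2455 142.1478 186.7765  74.2827 -88.0591]
60 0.078 -x.08 None
60 0.078 up-x None
```

Run:
```python
from h import *
R=rot(45,-1);y=-.039
ctrl.movej([-72.6,5,100,80,60,-40])
ctrl.movej([-60,15,138,145,35,-75])
ctrl.command_gripper(.6)
print(ctrl.current_tool_pos(),ctrl.current_t())
up=FIN(y,R)+RP@np.array([-.08,0,.06])
q=ctrl.ik(up,R);print(q);ctrl.movej(q)
import cv2
print(ctrl.move_l(FIN(y,R)+RP@np.array([-.08,0,0]),.15,contact_N=10))
print(ctrl.move_l(FIN(y,R),.08,contact_N=8),ctrl.current_tool_pos()-FIN(y,R),ctrl.current_t(),ctrl.current_contact_force())
cv2.imwrite("pics/w1.png",ctrl.read_camera("wrist"));cv2.imwrite("pics/s1.png",ctrl.read_camera("side"))
```

```text
[ 0.4268 -0.3654  0.2372] 3.5833
[-29.4056  20.1566 140.1905 146.9611  27.3366 -74.9705]
False
False [-0.0006  0.0001 -0.0002] 6.3417 [-0.5412 -0.3237 -0.4747]
```

View pics/w1.png

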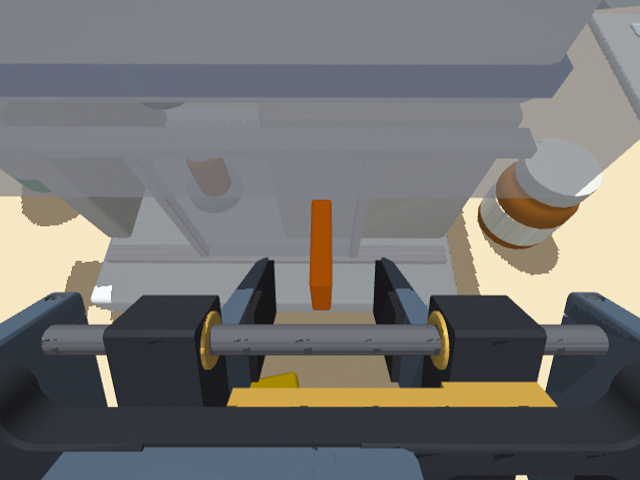

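The wrist view shows the fin centred at (320,255) between the fingertips (270 and 380), and square to them. Next I'll pinch it and slide it shut.

Run:
```python
from h import *
import cv2
R=rot(45,-1);y=-.039
ctrl.command_gripper(0)
print("width",ctrl.current_grip_width()*91,ctrl.current_grasp_force(),ctrl.current_contact_force())
p0=ctrl.current_tool_pos()
print(ctrl.move_l(p0+RP@np.array([0,.118,0]),.05,contact_N=15),RP.T@(ctrl.current_tool_pos()-p0),RP.T@ctrl.current_contact_force(),ctrl.current_t())
cv2.imwrite("pics/w2.png",ctrl.read_camera("wrist"))
```

```text
width 11.725914004391589 30.00019133090973 [ 1.2247  2.5883 -0.2374]
True [ 0.0002  0.0643 -0.    ] [ -1.7323 -12.7517   3.1233] 8.5083
```

View pics/w2.png

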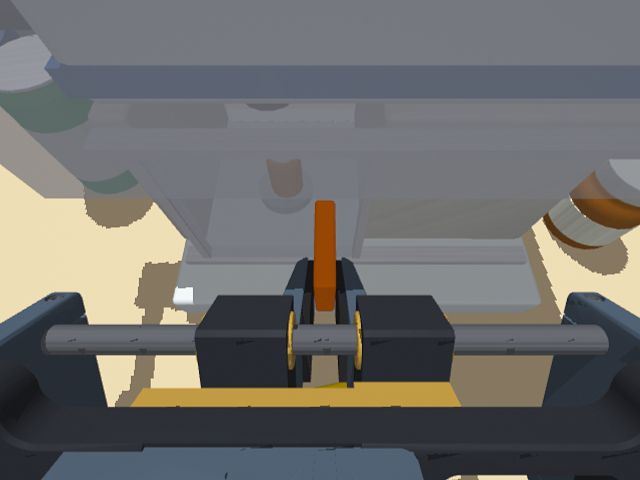

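The stop came after 64 mm. In the wrist view the panel's left edge at (208,257) has reached the cheek, and its right edge at (355,250) covers the chamber, so the guard looks shut and started only part open. I'll confirm with a firmer push, release it and go to the lever.

Run:
```python
from h import *
import cv2
p0=ctrl.current_tool_pos()
print(ctrl.move_l(p0+RP@np.array([0,.01,0]),.02,contact_N=10),RP.T@(ctrl.current_tool_pos()-p0),RP.T@ctrl.current_contact_force())
print("tcp press",RP.T@(ctrl.current_tool_pos()-[PX,PY,0]))
ctrl.move_l(p0,.05); ctrl.sleep(.1); print(RP.T@ctrl.current_contact_force())
ctrl.command_gripper(.6)
p=ctrl.current_tool_pos()
ctrl.move_l(p+RP@np.array([-.08,0,0]),.15)
ctrl.move_l(p+RP@np.array([-.08,0,.06]),.15)
ctrl.command_gripper(0)
cv2.imwrite("pics/s2.png",ctrl.read_camera("side"))
print(ctrl.current_t(),ctrl.current_q())
a=cv2.imread("pics/s2.png")[165:365,210:450]; cv2.imwrite("pics/c3.png",cv2.resize(a,None,fx=3,fy=3,interpolation=cv2.INTER_CUBIC))
```

```text
True [ 0. -0. -0.] [-0.8754 -4.3117  4.07  ]
tcp press [-0.0823  0.0253  0.0815]
[ -1.5499 -10.892    0.2237]
12.1083 [-13.1511  20.1401 139.745  172.7853  24.9415 -86.4435]
```

View pics/c3.png

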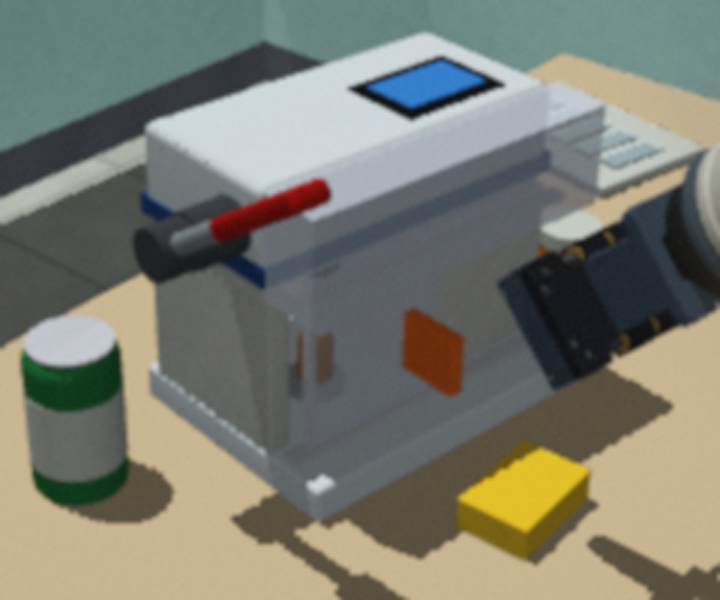

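Run:
```python
from h import *
for y in(.05,.055,.06,.065,.115,.12,.125,.13):
    print(y,[(proj("side",w(-.058,y,z))+.3-[210,165])*3 for z in(.04,.1,.15)])
import cv2
a=cv2.imread("pics/s2.png").astype(int);b=cv2.imread("pics/side0.png").astype(int)
for v in(265,275,290): print(v,b[v,295:345].sum(1)//3,"\n",a[v,295:345].sum(1)//3)
```

```text
0.05 [array([381.2673, 407.4988]), array([383.4596, 341.8173]), array([385.3724, 284.5076])]
0.055 [array([376.4214, 409.9597]), array([378.497 , 344.1777]), array([380.3083, 286.7738])]
0.06 [array([371.5521, 412.4325]), array([373.5099, 346.5498]), array([375.2186, 289.0515])]
0.065 [array([366.6591, 414.9173]), array([368.498 , 348.9337]), array([370.103 , 291.3408])]
0.115 [array([316.3922, 440.4443]), array([316.9731, 373.4412]), array([317.4808, 314.8895])]
0.12 [array([311.2277, 443.067 ]), array([311.6758, 375.9609]), array([312.0674, 317.3121])]
0.125 [array([306.0375, 445.7027]), array([306.3513, 378.4935]), array([306.6256, 319.7473])]
0.13 [array([300.8213, 448.3517]), array([300.9995, 381.039 ]), array([301.1552, 322.1953])]
265 [82 81 86 90 96 98 98 96 97 98 98 97 97 95 96 96 98 95 95 91 89 89 90 88
 89 90 89 90 89 91 90 89 90 89 90 88 89 90 94 92 91 87 89 91 90 90 88 88
 89 90] 
 [ 89  91  91  96 103 106 106 106 106 105 105 105 104 104 104 104 104 103
 102  98  95  96  98  97  97  97  96  98  97  97  97  97  98  98  98  96
  97  98  96  97  96  97  98  96  98  96  96  97  96  96]
275 [84 83 83 88 88 87 87 86 86 83 82 84 89 90 86 76 75 86 92 94 94 90 89 80
 72 79 87 88 85 85 86 85 85 84 85 85 85 90 96 91 89 87 89 91 89 88 89 88
 89 89] 
 [ 90  91  91  92  94  95  93  93  95  90  90  90  95  96  93  91  99 102
  99  97  97  97  95  93  87  91  96  96  96  96  96  95  95  98  97  98
  97  96  95  97  96  96  96  97  96  96  96  95  94  83]
290 [83 82 81 80 87 89 84 82 84 82 77 67 58 58 49 42 38 34 36 35 35 32 36 36
 34 42 53 54 56 66 79 88 89 90 89 88 91 90 89 87 87 88 90 90 89 90 88 91
 88 90] 
 [88 89 89 89 93 94 92 90 90 87 83 73 63 62 58 67 88 97 94 90 78 68 67 66
 66 73 83 87 86 90 94 98 97 97 97 98 99 97 97 98 97 97 97 97 96 97 97 98
 97 97]
```

The guard's edge sits at y≈0.125 in the press frame, so it is shut. Now the lever.

Run:
```python
from h import *
ctrl.movej([-13,-5,125,173,25,-86])
ctrl.movej([0,-5,110,0,45,0])
R=rot(0,1,"x");X=-.12
ctrl.goto(w(X,.2,.40),R)
print(ctrl.current_tool_pos(),ctrl.current_t(),ctrl.current_q())
P=lambda:RP.T@(ctrl.current_tool_pos()-[PX,PY,0])
print(ctrl.move_l(w(X,.2,.27),.05,contact_N=3),P(),ctrl.current_contact_force(),ctrl.current_t())
```

```text
[0.5726 0.1304 0.3994] 17.1083 [  7.0067  17.9521  60.4165  -0.0006 101.6341  15.6557]
True [-0.12    0.2     0.2714] [-0.0869  0.4854  3.1621] 19.5
```

Run:
```python
from h import *
import cv2
print(ctrl.current_contact_force())
a=ctrl.read_camera("side");cv2.imwrite("pics/s3.png",a);cv2.imwrite("pics/c4.png",cv2.resize(a[100:340,180:450],None,fx=2.4,fy=2.4,interpolation=cv2.INTER_CUBIC))
```

```text
[-0.0869  0.4854  3.1621]
```

View pics/c4.png

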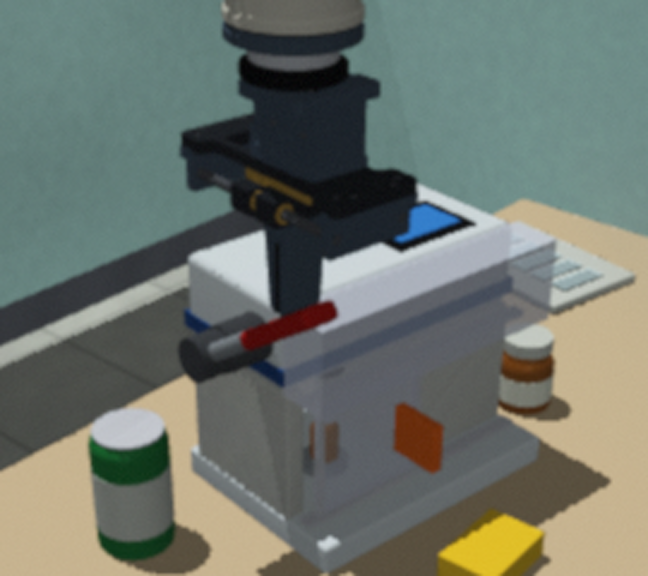

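Run:
```python
from h import *
import cv2
for d in(34,30,25):
  a=np.radians(d)
  f=lambda r,h,y:w(-r*np.cos(a)+h*np.sin(a),y,.21+r*np.sin(a)+h*np.cos(a))
  print(d,[(n,[proj(n,f(r,h,.2)).round(1) for r in(85,185) for r in[r/1000] for h in(.008,-.008)]) for n in("side","top")])
print(proj("side",w(-.12,.2,.2714)),proj("side",w(-.12,.216,.2714)),proj("side",w(-.1335,.2,.31)))
for nme in("s2","s3"):
  h=cv2.cvtColor(cv2.imread(f"pics/{nme}.png"),cv2.COLOR_BGR2HSV);m=cv2.inRange(h,(0,160,50),(4,255,255))[200:270,230:340]
  k=max(cv2.findContours(m,0,2)[0],key=cv2.contourArea);print(nme,(cv2.approxPolyDP(k,1.2,True)[:,0]+[230,200]).tolist())
```

```text
34 [('side', [array([284.7, 236. ]), array([287.7, 243.8]), array([312.7, 225.5]), array([316. , 234.1])]), ('top', [array([262.4, 215. ]), array([262.2, 220.6]), array([250.2, 254. ]), array([250.1, 259.5])])]
30 [('side', [array([285.9, 238.9]), array([288.6, 246.8]), array([315.4, 232.4]), array([318.3, 241. ])]), ('top', [array([262.3, 217.2]), array([262.2, 222.3]), array([250.1, 258.5]), array([250.2, 263.4])])]
25 [('side', [array([287.3, 242.5]), array([289.6, 250.5]), array([318.3, 241.1]), array([320.7, 249.7])]), ('top', [array([262.2, 219.7]), array([262.3, 224.3]), array([250.2, 263.4]), array([250.5, 267.6])])]
[302.4895 243.4401] [295.6467 246.1906] [307.152  227.4661]
s2 [[318, 227], [316, 225], [281, 238], [281, 243], [285, 244], [318, 231]]
s3 [[318, 227], [311, 227], [282, 238], [281, 243], [291, 243], [294, 240], [318, 231]]
```

Run:
```python
from h import *
import cv2
P=lambda:RP.T@(ctrl.current_tool_pos()-[PX,PY,0])
print(P(),ctrl.current_t(),ctrl.current_contact_force(),ctrl.current_grip_width())
ctrl.sleep(.2)
a=ctrl.read_camera("side");print(P(),ctrl.current_contact_force())
b=ctrl.read_camera("top")
a=cv2.resize(a[150:300,230:380],None,fx=2.66,fy=4,interpolation=cv2.INTER_CUBIC);b=cv2.resize(b[150:300,190:340],None,fx=2.66,fy=4,interpolation=cv2.INTER_CUBIC)
cv2.imwrite("pics/c5.png",np.hstack([a,b]))
```

```text
[-0.1201  0.2     0.2713] 19.55 [ 1.4717 -0.3822  3.0967] 0.0030496459506516465
[-0.1203  0.2     0.2711] [0.2358 0.5395 2.642 ]
```

View pics/c5.png

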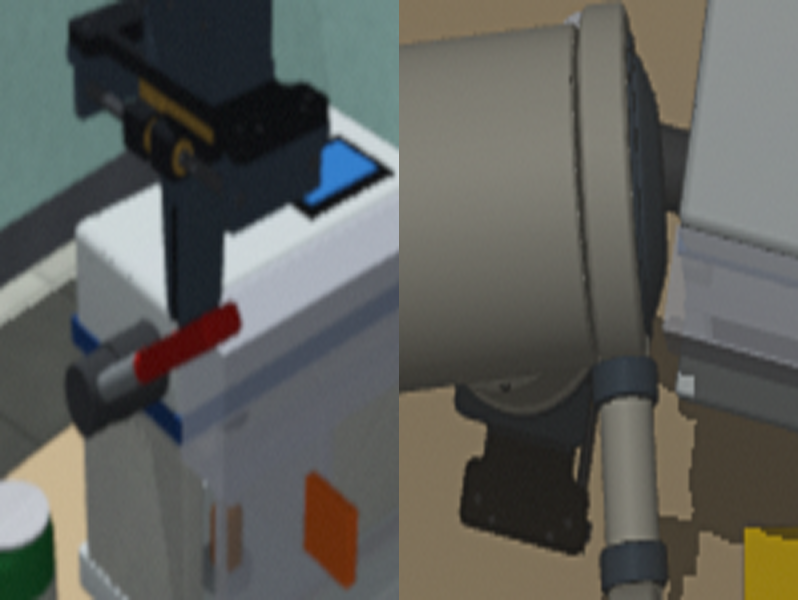

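The side crop shows the finger ending at the paddle's upper edge near (304,229), while the reported z of 0.271 would put it lower. The top view is blocked by the arm. I'll look through the wrist camera and check how the force changes with height.

Run:
```python
from h import *
import cv2
P=lambda:RP.T@(ctrl.current_tool_pos()-[PX,PY,0])
cv2.imwrite("pics/w3.png",ctrl.read_camera("wrist"))
def red():
  h=cv2.cvtColor(ctrl.read_camera("side"),cv2.COLOR_BGR2HSV);m=cv2.inRange(h,(0,160,50),(4,255,255))[200:270,230:340]
  v,u=np.nonzero(m);t=v[u>u.max()-4]+200;return len(u),u.max()+230,t.min(),t.max()
for z in(.271,.276,.281,.29,.30,.32):
    ctrl.move_l(w(-.12,.2,z),.03);ctrl.sleep(.1);print(z,P(),ctrl.current_contact_force(),red())
print(ctrl.current_t())
```

```text
0.271 [-0.12   0.2    0.271] [-0.2269  0.1503  2.4687] (283, np.int64(319), np.int64(227), np.int64(232))
0.276 [-0.1201  0.1999  0.2758] [ 0.7525 -1.5924 -0.2848] (275, np.int64(318), np.int64(226), np.int64(232))
0.281 [-0.12   0.2    0.281] [-0.5494  1.1238 -0.0056] (272, np.int64(318), np.int64(226), np.int64(232))
0.29 [-0.12    0.2     0.2899] [ 0.9312  0.2663 -0.5669] (272, np.int64(318), np.int64(226), np.int64(232))
0.3 [-0.1201  0.2     0.2999] [-1.1495 -0.181  -1.2097] (269, np.int64(318), np.int64(226), np.int64(232))
0.32 [-0.1201  0.2     0.3198] [-0.9969 -0.605   0.3406] (277, np.int64(318), np.int64(226), np.int64(232))
23.4333
```

View pics/w3.png

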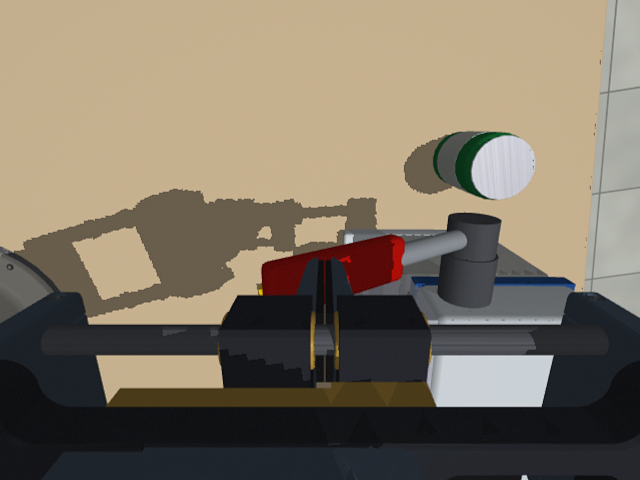

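The wrist view shows the closed fingertips at (322,270), on the red paddle around its middle. The true pad height there is about 0.273, and the lever hasn't moved. I'll lean slightly to keep clear of the hub and press.

Run:
```python
from h import *
import cv2
P=lambda:(RP.T@(ctrl.current_tool_pos()-[PX,PY,0])).round(4)
F=lambda:ctrl.current_contact_force().round(1)
R=rot(10,1,"x");X=-.125
ctrl.move_l(w(X,.2,.33),.1,ori=R)
print(ctrl.move_l(w(X,.2,.285),.1,contact_N=4),P(),F())
for z in(.26,.24,.22,.20,.18,.17,.16,.15,.14):
    hit=ctrl.move_l(w(X,.2,z),.05,contact_N=14);print(hit,P(),F())
    if hit:break
cv2.imwrite("pics/s5.png",ctrl.read_camera("side"));cv2.imwrite("pics/w5.png",ctrl.read_camera("wrist"))
print(ctrl.current_t())
h=cv2.cvtColor(cv2.imread("pics/s5.png"),cv2.COLOR_BGR2HSV);m=cv2.inRange(h,(0,160,50),(4,255,255))[200:300,230:340]
k=max(cv2.findContours(m,0,2)[0],key=cv2.contourArea);print((cv2.approxPolyDP(k,1.2,True)[:,0]+[230,200]).tolist())
for d in(34,-5,-10,-14):
  a=np.radians(d);f=lambda r,h:w(-r*np.cos(a)+h*np.sin(a),.2,.21+r*np.sin(a)+h*np.cos(a))
  print(d,[proj("side",f(r,h)).round(1) for r in(.085,.185) for h in(.008,-.008)])
```

```text
False [-0.1245  0.2     0.2851] [ 0.2 -0.4  0.4]
False [-0.1247  0.2     0.2601] [ 0.9 -1.7  2.8]
False [-0.1249  0.2     0.2402] [-0.4  0.4  4.6]
False [-0.1249  0.2     0.2204] [-2.3  0.3  6.1]
False [-0.125   0.2     0.2005] [-4.   2.1  5. ]
False [-0.125   0.2001  0.1806] [-3.4  1.9  5.9]
False [-0.1245  0.2002  0.1708] [-1.9  2.1  6. ]
False [-0.124   0.2002  0.161 ] [-0.3 -0.   7.8]
False [-0.123   0.2002  0.1517] [ 2.5 -0.6  9.2]
True [-0.1224  0.2003  0.1503] [-25.1  -2.8  50.8]
28.5667
[[286, 275], [287, 280], [305, 299], [325, 299], [312, 286], [300, 292], [295, 285], [296, 270], [293, 273]]
34 [array([284.7, 236. ]), array([287.7, 243.8]), array([312.7, 225.5]), array([316. , 234.1])]
-5 [array([291.4, 264. ]), array([291.1, 270.7]), array([325.2, 290.2]), array([324.5, 297.1])]
-10 [array([291.3, 267.2]), array([290.6, 273.5]), array([324.5, 297.1]), array([323.4, 303.4])]
-14 [array([291.2, 269.7]), array([290.1, 275.5]), array([323.6, 302.3]), array([322.2, 308.1])]
```

The force jumped to 50 N after about 121 mm of travel, so the lever is at its stop. Easing it back up.

Run:
```python
from h import *
import cv2
P=lambda:(RP.T@(ctrl.current_tool_pos()-[PX,PY,0])).round(4)
F=lambda:ctrl.current_contact_force().round(1)
ctrl.sleep(.15);print(P(),F())
for z in(.19,.23,.26,.30):
    ctrl.move_l(w(-.125,.2,z),.05);print(P(),F())
ctrl.sleep(.2)
h=cv2.cvtColor(ctrl.read_camera("side"),cv2.COLOR_BGR2HSV);m=cv2.inRange(h,(0,160,50),(4,255,255))[200:300,230:340]
k=max(cv2.findContours(m,0,2)[0],key=cv2.contourArea);print((cv2.approxPolyDP(k,1.2,True)[:,0]+[230,200]).tolist())
# retreat
ctrl.goto(w(-.16,.2,.40),rot(0,1,"x"))
ctrl.movej([0,-5,110,0,45,0]);ctrl.movej([-13,-5,125,173,25,-86])
ctrl.command_gripper(.6)
R=rot(45,-1);y=.0255
q=ctrl.ik(FIN(y,R)+RP@np.array([-.08,0,.06]),R);print(q);ctrl.movej(q)
ctrl.move_l(FIN(y,R)+RP@np.array([-.08,0,0]),.15,contact_N=10)
print(ctrl.move_l(FIN(y,R),.08,contact_N=8),P(),F(),ctrl.current_t())
h=cv2.cvtColor(ctrl.read_camera("side"),cv2.COLOR_BGR2HSV);m=cv2.inRange(h,(0,160,50),(4,255,255))[200:300,230:340]
k=max(cv2.findContours(m,0,2)[0],key=cv2.contourArea);print((cv2.approxPolyDP(k,1.2,True)[:,0]+[230,200]).tolist())
```

```text
[-0.1224  0.2003  0.1505] [-20.5  -2.3  44. ]
[-0.124   0.2001  0.1913] [0.6 0.1 5.5]
[-0.1252  0.2     0.2297] [3.8 0.4 2.7]
[-0.1254  0.2001  0.2598] [0.4 0.6 2.8]
[-0.1252  0.1999  0.2996] [ 0.1 -0.2  0.7]
[[318, 228], [317, 226], [314, 226], [300, 232], [284, 236], [281, 238], [282, 244], [286, 244], [300, 238], [301, 236], [303, 237], [316, 232]]
[-13.3408  20.1862 139.8462 172.2086  25.1408 -86.2461]
False [-0.0832  0.0255  0.0814] [0.4 0.5 0.3] 40.7417
[[318, 227], [316, 225], [282, 237], [281, 242], [282, 244], [286, 244], [302, 236], [303, 237], [318, 231]]
```

Run:
```python
from h import *
import cv2
F=lambda:(RP.T@ctrl.current_contact_force()).round(1)
ctrl.command_gripper(0);print("w",ctrl.current_grip_width()*91)
p0=ctrl.current_tool_pos()
print(ctrl.move_l(p0+RP@np.array([0,-.118,0]),.05,contact_N=14),RP.T@(ctrl.current_tool_pos()-p0),F(),ctrl.current_t())
```

```text
w 11.777604858740732
True [-0.0004 -0.11   -0.    ] [-0.8  4.1  3.5] 43.4833
```

The guard travelled exactly 110 mm to its stop. Now I'll release, retreat and check.

Run:
```python
from h import *
import cv2
ctrl.command_gripper(.6)
p=ctrl.current_tool_pos()
try: ctrl.move_l(p+RP@np.array([-.08,0,0]),.12)
except ctrl.MotionError as e: print(e);ctrl.move_l(p+RP@np.array([-.06,0,.03]),.12)
try: ctrl.move_l(ctrl.current_tool_pos()+[0,0,.06],.12)
except ctrl.MotionError as e: print(e)
ctrl.movej([-60,15,138,145,35,-75])
ctrl.sleep(.3);print(ctrl.current_t(),ctrl.current_contact_force())
def cen(n,img):
    h=cv2.cvtColor(img,cv2.COLOR_BGR2HSV);o={}
    for k,lo,hi in(("yellow",(22,150,60),(32,255,255)),("red",(0,160,50),(4,255,255)),("green",(50,120,30),(75,255,255)),("orange",(5,150,60),(14,255,255))):
        m=cv2.inRange(h,lo,hi);m[:130]=0;m[350:]=0;m[:,:225]=0;m[:,480:]=0
        c=cv2.findContours(m,0,2)[0];o[k]=sorted([(round(cv2.contourArea(q)),q[:,0].mean(0).round(1).tolist()) for q in c if cv2.contourArea(q)>15],reverse=True)[:3]
    return o
for n in("side","top"):
    a,b=cen(n,cv2.imread(f"pics/{n}0.png")),cen(n,ctrl.read_camera(n))
    for k in a:print(n,k,a[k],b[k])
```

```text
46.95 [0.4185 0.7846 0.1879]
side yellow [(1028, [386.6, 332.2])] [(1024, [385.0, 332.0])]
side red [(248, [299.4, 234.6])] [(258, [300.0, 234.4])]
side green [(294, [240.6, 293.1]), (140, [240.2, 326.9])] [(292, [240.5, 293.2]), (142, [239.0, 327.2])]
side orange [(350, [373.4, 271.4]), (134, [397.5, 253.0]), (98, [315.6, 284.6])] [(500, [395.2, 262.3]), (108, [315.4, 284.1])]
top yellow [(901, [330.0, 300.6])] [(898, [329.1, 300.3])]
top red [(594, [255.2, 238.0])] [(592, [255.1, 238.0])]
top green [] []
top orange [(48, [372.1, 261.0])] [(52, [392.4, 265.3])]
```

Everything is in place: the fin is open, the lever is up, the vial and bystanders haven't moved, and the robot is clear.

```bash
python3 -c "
from bench import ctrl
print(ctrl.sign_off())"
```

```text
the job is handed in; nothing more can be done
None
```

I handed in one full capping stroke: guard shut, lever pressed to its stop and eased back up, guard reopened to its 110 mm stop. The final camera check showed the vial, canister, carton and lever where they started. The jar was not separately measured, and the hand-in returned no verdict.

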